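# Load the spice carousel and turn the jar to the front

## Robot

A 6-joint arm with a two-finger parallel gripper is mounted at the origin on a cart in front of the work surface, level with it; the furniture and walls round the work are solid. World frame = base frame: x ahead of the robot, y to its left, z up, the work surface at z = 0. Lengths are in m, angles in rad, forces in N, time in s.
With the tool pointing down it reaches from about 0.25 to 0.8 m from the base axis. Payload 8.5 kg.
Tool frame: the origin (TCP) lies midway between the tips of the shut fingers; the grasp point (between the pads) lies robot.grip_point_offset behind it (robot.grip_point_offset is the distance from the TCP to the grasp point, in m); y points along the fingers, x is the direction in which the jaws open and shut, and the axes are right-handed (so a half turn about y gives the same grasp; the last joint's range is limited). The gripper opens to 85 mm and grips with 20 to 120 N. Pads are 22 mm wide; open, the fingers measure 114 mm over their backs; the gripper's body (76 mm by 85 mm) begins 54 mm behind the grasp point. The pads swing forward as they close: fully open they stand 13 mm farther back than shut.
Start: joints at [1.349, 0.238, -0.013, 1.319, 0, 1.571], TCP at [0.115, 0.512, 0.231] pointing down, gripper open.
Joint ranges: [-2.66, 2.66], [-1.03, 1.9], [-1.14, 1.46], [-1.82, 2.27], [-1.45, 1.34], [-3.14, 3.14]. Speed limits (rad/s): [2.22, 2.22, 2.79, 3.14, 3.14, 3.14].

## Interface

Orientations are given as a rotation vector (axis times angle).
In Python, from rig import robot, eyes gives the robot as it stands.
- The arm moves only by the shell command python3 -m crank 'ROWS' [OPENING] [FORCE]. ROWS is JSON, a list of rows, each a list of 2 entries, a list of its own where there are three numbers: the shift along the tool's x, y, z in mm, then the turn about the tool's y in rad. A call has 1 to 8 rows; each row is the pose to reach, as a shift and turn from the pose commanded when the call began, along the tool's axes at that moment; what a row does not reach only later rows make up. A row lasts 1/12 s, in which the tool goes at most 41.7 mm and 7.16 degrees, less where a joint would pass 70% of its speed; a pose out of reach is approached as far as the arm can. A call with a gripper value outside its range is refused whole. OPENING is the finger opening in mm, from 0 to 85.4, set as the call begins (- or left out, the last holds). The fingers move at their own pace and stop on an object; FORCE is the grip in N (left out, the last holds). Time passes only in rows, so rows that repeat a pose let the fingers close. It gives the time, the measured TCP pose, the force and the opening at its end, in the units of the state.
- robot.read_state(): the state, without advancing time (a new reading comes with each control period).
- eyes.grab_frame(name): name is "side" or "top"; returns (picture, depth): 480x640x3 uint8, red, green, blue; 480x640 float32, m along the optical axis (not along the pixel's ray), 0 where there is no reading.
- eyes.camera_params(name): a dict with "K" (3x3 intrinsics, pixels), "rvec" (rotation vector, rad) and "tvec" (3), from world to camera coordinates, as OpenCV has them. Camera axes: x right, y down, z forward; pixel columns grow to the right and rows downward; lengths in m; the calibration is good to about 2 mm. A picture is of the moment at which its call begins. camera_params takes no time and is no camera call.
- robot.hand_in(): hands the job in, once; it reports no verdict.
The state is a dict: "t": time; "joints": joint angles; "qvel": joint speeds; "tau": joint torques, N m; "position": TCP position; "tcp_rot": TCP orientation; "contact_force": force on the tool from outside, world axes, zero at the start; "wrist_torque": the same for the moment, N m; "width": opening from 0.0 (shut) to 1.0 (fully open).
Only numpy, scipy, OpenCV 4.12 (cv2) and the standard library are available. Lean on these libraries where they do the work, as an engineer would, in place of code of your own. Each camera call takes 0.05 s, during which the arm holds its last target.

## Task

Stand the tall spice jar with the dark cap upright in the empty ring seat of the condiment turntable, setting it down rather than dropping it, and let go of it. Then turn the turntable smoothly by the wooden grip on top of its centre post until that jar is straight in front, in line with the steel tongue of the foot; finish there gripping the wooden grip, holding the turntable still, and do not let go at the end. The salt shaker and the tin stay upright in their seats, and the cup, the kitchen timer and the fork stay where they are.

Things in the scene. Friction and masses are not known exactly. Their poses are not given: they have to be found in the camera images.
- jar: Loose spice jar, an upright cylinder 41 mm in diameter and 105 mm tall with a dark screw cap (the top 21 mm), about 0.11 kg. It stands on the worktop at one of three places beside the turntable. Origin: centre of its underside; z up.
- turntable: Dark-wood turntable, 240 mm wide; turns freely both ways about its vertical axis (friction 0.08 N m, damping 0.15 N m s; stays where left; turn it smoothly or the jars tip). Origin on the axis at the plate's underside, 8 mm above the worktop; plate top at 20 mm. Own -x points to the empty seat. Three ring seats centred 78 mm from the axis, 120 deg apart. A 16 mm steel post on the axis carries the wooden grip.
- free_seat (a point): Centre of the empty seat on the plate's top, 20 mm above the worktop; turns with the turntable. Its ring is 52 mm wide inside, 60 mm outside, 10 mm high: the jar has about 5 mm play all round. It starts on the left of the turntable, 68 to 110 deg from the tongue; anticlockwise seen from above is the short way to the front.
- handle (a point): Centre of the wooden grip on the post, on the axis, 160 mm above the worktop; turns with the turntable. The grip is an upright flat block 16 mm thick (along the turntable's x, towards the empty seat), 46 mm long (along its y), 34 mm high (143 to 177 mm above the worktop). Grip it from above across the 16 mm. It stands above all that is in the seats.
- shaker_seat (a point): Centre of the salt shaker's seat (a cup 49 mm wide inside, 35 mm high), on the plate's top; turns with the turntable.
- tin_seat (a point): Centre of the tin's seat (ring 64 mm wide inside, 12 mm high), on the plate's top; turns with the turntable.
- foot: Fixed steel disc 200 mm wide, 6 mm thick, under the turntable; a tongue 16 mm wide sticks out 38 mm beyond the plate's edge at the front, roughly towards the robot. Origin on the turntable's axis at the worktop; own -x runs along the tongue. The jar must finish in line with the tongue, between post and tongue.
- shaker: Salt shaker, 44 mm in diameter, 90 mm tall, loose, standing in its seat on the turntable. Origin: centre of its underside.
- tin: Small food tin, 57 mm in diameter, 72 mm tall, loose, standing in its seat on the turntable. Origin: centre of its underside.
- cup: Espresso cup with a handle, 63 x 92 mm, 55 mm tall, a bystander on the worktop. Origin: centre of its underside.
- timer: Round kitchen timer, 60 mm in diameter, 49 mm tall, a bystander on the worktop. Origin: centre of its underside.
- table_fork: Steel fork, 193 x 26 x 15 mm, a bystander lying on the worktop on the right. Origin: centre of its underside.
There are look-alikes about, which are no part of the job. Of the things like the jar, leave any that is green; of the rest the smaller one is meant.

How it is judged:
By the outcome, as a careful person would: the job done as asked, in the order asked, and still so for the second after the job is handed in, while the arm keeps its last pose, push and grip.
It also fails if it takes over 64 s, if anything falls off the work surface, if the arm or the gripper's body presses on something with over 40 N, if the wrist force passes 120 N, or if a joint passes its speed limit or range.

## Working session

There is one attempt and no reset: what is moved stays moved. The work goes in short steps, Python scripts to look and compute and a shell command to move; the robot and the scene stay as the last step left them, time stands still between calls to the robot, and variables do not carry over. Pictures are saved under pics/ and viewed, and the job is handed in when it is done.

```bash
ls; mkdir -p pics; python3 - <<'E'
from rig import robot, eyes
import cv2
print(robot.read_state(), robot.grip_point_offset)
for n in("side","top"):
    p,d=eyes.grab_frame(n); cv2.imwrite(f"pics/{n}0.png",p[:,:,::-1]); 
    import numpy as np; np.save(f"pics/{n}0_d.npy",d); np.save(f"pics/{n}0.npy",p)
    print(n,eyes.camera_params(n))
E
```

```text
pics
{'t': 0.0, 'joints': array([ 1.34900463e+00,  2.38752692e-01, -1.42596438e-02,  1.31920160e+00,
        5.23071350e-06,  1.57077128e+00]), 'qvel': array([-9.59068832e-04, -1.35026692e-03, -8.68125176e-05,  1.43698447e-03,
        7.42008236e-04, -7.92495201e-04]), 'tau': array([ 5.04810419e-05, -5.38783729e+01,  3.46437085e+01,  1.84447394e-02,
       -5.81041058e-05,  5.22040565e-06]), 'position': array([0.11539428, 0.51173025, 0.23069026]), 'tcp_rot': array([-1.306875  , -1.04349772,  1.04535481]), 'contact_force': array([ 0.61037466,  0.25590584, -0.26939954]), 'wrist_torque': array([ 0.0038232 ,  0.02188547, -0.02133501]), 'width': 1.0027098206469924} 0.0187
side {'K': array([[465.02869577,   0.        , 323.98389165],
       [  0.        , 465.02869577, 240.19766383],
       [  0.        ,   0.        ,   1.        ]]), 'rvec': array([ 1.98497431, -0.34349257,  0.20247655]), 'tvec': array([-0.46955857,  0.15417653,  0.97114512])}
top {'K': array([[554.04551415,   0.        , 317.81065629],
       [  0.        , 554.04551415, 240.70204164],
       [  0.        ,   0.        ,   1.        ]]), 'rvec': array([ 2.15532321, -2.12471894,  0.15828096]), 'tvec': array([-0.03179838,  0.50514963,  1.24404871])}
```

View pics/side0.png

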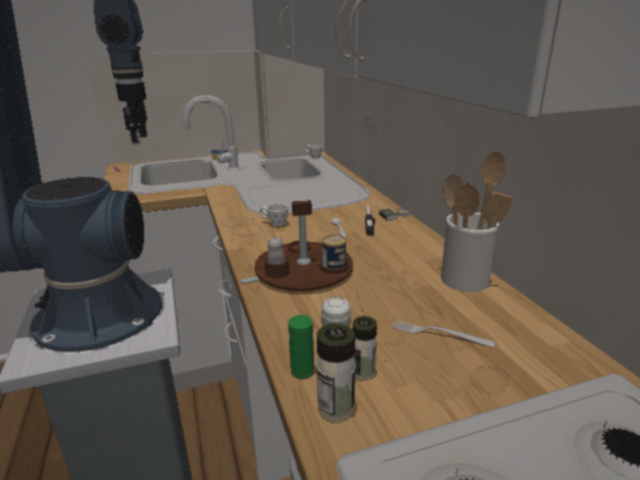

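View pics/top0.png

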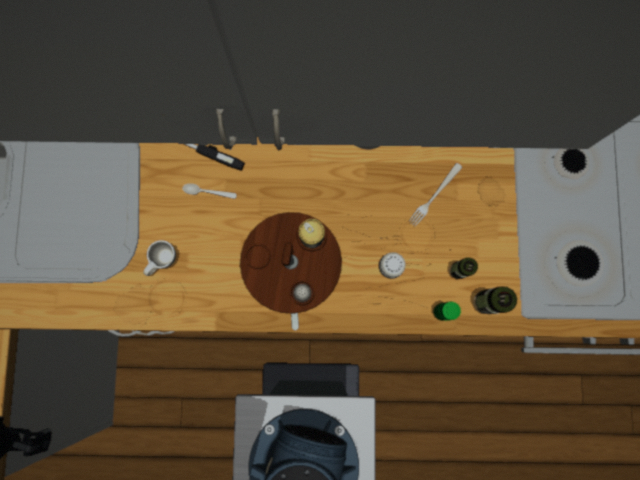

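The top view shows the small dark-capped jar at about (465,268). The large look-alike is at (500,300), the green one at (448,311) and the timer at (392,265). The turntable centre is near (291,262), the empty ring at (258,257) and the tongue at (295,322).

```bash
cat > h.py <<'E'
import numpy as np, cv2
from rig import robot, eyes
from scipy.spatial.transform import Rotation as R
def cam(n):
    c=eyes.camera_params(n); return c["K"],cv2.Rodrigues(c["rvec"])[0],c["tvec"]
def ray(n,uv,z):
    K,Rm,t=cam(n); C=-Rm.T@t
    d=Rm.T@np.linalg.inv(K)@np.array([uv[0],uv[1],1.]); return C+d*(z-C[2])/d[2]
def proj(n,p):
    K,Rm,t=cam(n); q=K@(Rm@np.array(p)+t); return q[:2]/q[2]
def cloud(n,d):
    K,Rm,t=cam(n); v,u=np.mgrid[:480,:640]
    P=np.stack([(u-K[0,2])/K[0,0]*d,(v-K[1,2])/K[1,1]*d,d],-1)
    return (P-t)@Rm
E
python3 - <<'E'
from h import *
for n in("side","top"):
    p=np.load(f"pics/{n}0.npy");d=np.load(f"pics/{n}0_d.npy")
    cl=cloud(n,d); np.save(f"pics/{n}0_c.npy",cl)
    print(n,-cam(n)[1].T@cam(n)[2])
    for (u,v) in ([(465,268),(500,300),(448,311),(392,265),(311,231),(302,293),(288,252),(258,257),(295,322),(430,270)] if n=="top" else [(365,322),(336,330),(302,205),(335,240),(275,240),(300,320),(336,303)]):
        print((u,v),p[v,u],cl[v,u].round(3))
p=cv2.imread("pics/top0.png"); a=cv2.resize(p[200:340,220:360],None,fx=4,fy=4,interpolation=cv2.INTER_CUBIC); b=cv2.resize(p[240:330,370:530],None,fx=5,fy=5,interpolation=cv2.INTER_CUBIC)
cv2.imwrite("pics/a.png",a);cv2.imwrite("pics/b.png",b)
p=cv2.imread("pics/side0.png");cv2.imwrite("pics/c.png",cv2.resize(p[190:290,230:380],None,fx=5,fy=5,interpolation=cv2.INTER_CUBIC))
E
```

```text
side [ 0.18134427 -0.92538784  0.54603122]
(365, 322) [60 60 47] [ 0.445 -0.354  0.106]
(336, 330) [47 46 39] [ 0.375 -0.409  0.145]
(302, 205) [50 33 26] [0.456 0.028 0.171]
(335, 240) [134 123 104] [ 0.52  -0.015  0.091]
(275, 240) [149 145 140] [ 0.382 -0.002  0.109]
(300, 320) [ 44 110  58] [ 0.348 -0.312  0.106]
(336, 303) [180 179 173] [ 0.453 -0.201  0.048]
top [ 0.31103199 -0.03191525  1.30617189]
(465, 268) [25 24 17] [ 0.439 -0.345  0.109]
(500, 300) [45 43 33] [ 0.369 -0.406  0.146]
(448, 311) [ 22 130  47] [ 0.346 -0.308  0.102]
(392, 265) [171 176 177] [ 0.45  -0.195  0.048]
(311, 231) [151 150 127] [ 0.519 -0.009  0.09 ]
(302, 293) [154 153 143] [0.38  0.007 0.11 ]
(288, 252) [69 33 16] [0.46  0.035 0.179]
(258, 257) [82 41 21] [0.468 0.115 0.02 ]
(295, 322) [164 172 168] [0.319 0.026 0.004]
(430, 270) [174 137  72] [ 0.445 -0.291 -0.002]
```

View pics/a.png

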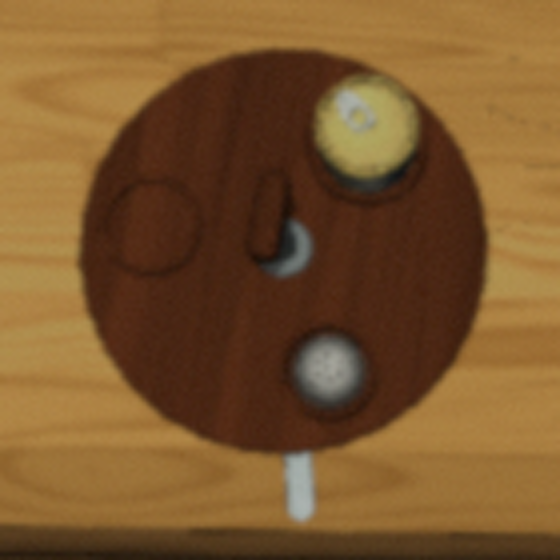

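View pics/b.png

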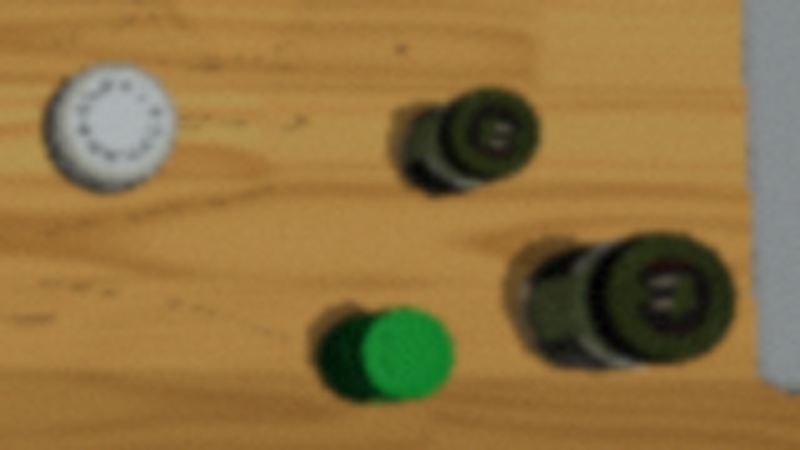

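View pics/c.png

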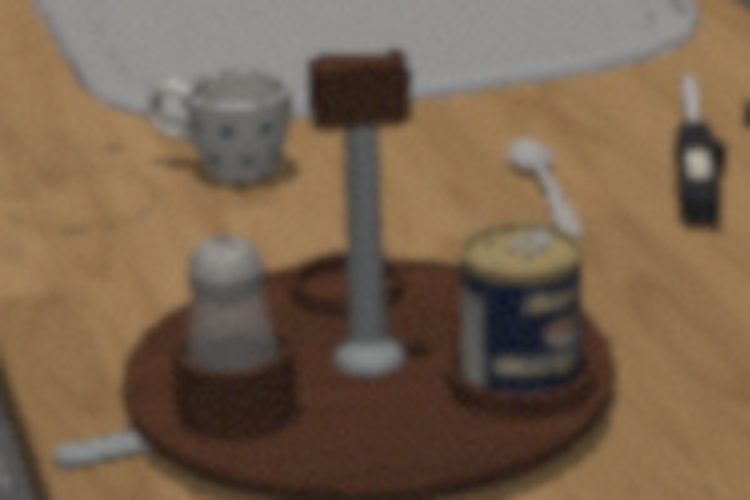

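```bash
python3 - <<'E'
from h import *
p=np.load("pics/top0.npy");c=np.load("pics/top0_c.npy").astype(float)
hsv=cv2.cvtColor(p,cv2.COLOR_RGB2HSV)
v,u=np.mgrid[:480,:640]
# plate: all points z>0.012 within, use dark red mask contour hull
m=((p[...,0]<125)&(p[...,2]<60)&(abs(u-291)<60)&(abs(v-262)<56)).astype(np.uint8)
cs,_=cv2.findContours(m,cv2.RETR_EXTERNAL,cv2.CHAIN_APPROX_NONE);k=max(cs,key=cv2.contourArea)
e=cv2.fitEllipse(cv2.convexHull(k));print("plate",e)
C=ray("top",e[0],.019);print("axis",C, "diam",[e[1][i]*1.286/554 for i in(0,1)])
# handle
z=c[...,2]; h=(z>.165)&(z<.19)&(np.hypot(c[...,0]-C[0],c[...,1]-C[1])<.05)
P=c[h][:,:2];print("handle n",len(P),P.mean(0),c[h][:,2].mean()); w,V=np.linalg.eigh(np.cov(P.T));print("minor axis ang",np.degrees(np.arctan2(V[1,0],V[0,0])),np.sqrt(w*12))
# seat circle
g=cv2.cvtColor(p,cv2.COLOR_RGB2GRAY)
def top(m,n):
    print(n,m.sum(),"centroid pix",u[m].mean(),v[m].mean(),"z",np.median(z[m]))
    return u[m].mean(),v[m].mean()
mm=(z>.098)&(z<.115)&(abs(u-467)<20)&(abs(v-265)<18)
uv=top(mm,"jar"); q=ray("top",uv,.105);print(q, c[mm].mean(0))
(cc,r)=cv2.minEnclosingCircle(np.stack([u[mm],v[mm]],1).astype(np.float32));print(cc,r,ray("top",cc,.105))
t=(p.min(-1)>110)&(abs(u-295)<10)&(v>312)&(v<340); top(t,"tongue")
for vv in range(312,334,2):
    tt=t&(v==vv)
    if tt.any(): print(vv,ray("top",(u[tt].mean(),vv),.006).round(4),tt.sum())
for n,a,b,zz,w in(("shaker",302,293,.108,12),("tin",312,232,.092,16),):
    mm=(abs(z-zz)<.012)&(abs(u-a)<w)&(abs(v-b)<w);q=ray("top",top(mm,n),zz);print(q,np.degrees(np.arctan2(q[1]-C[1],q[0]-C[0])),np.hypot(*(q-C)[:2]))
q=ray("top",(258.3,256.8),.028);print("seat",q,np.degrees(np.arctan2(q[1]-C[1],q[0]-C[0])),np.hypot(*(q-C)[:2]))
# side checks
s=np.load("pics/side0.npy");cs_=np.load("pics/side0_c.npy").astype(float)
for nm,pt in(("jar",(0.439,-.345,.105)),("handletop",(C[0],C[1],.177)),("seat",tuple(q[:2])+(.03,)),("axis",(C[0],C[1],.02))): print(nm,proj("side",pt))
zz=cs_[...,2];
mm=(abs(zz-.105)<.004)&(abs(u-365)<14)&(abs(v-323)<8);print("jar side cap",cs_[mm].mean(0),u[mm].mean(),v[mm].mean(),mm.sum())
mm=(abs(zz-.160)<.015)&(abs(u-302)<11)&(abs(v-208)<9);print("handle side",u[mm].mean(),v[mm].mean(),cs_[mm].mean(0))
E
```

```text
plate ((290.41607666015625, 262.29327392578125), (101.47766876220703, 102.21622467041016), 59.543121337890625)
axis [0.4566036  0.03880991 0.019     ] diam [0.23556007586317373, 0.23727448542625895]
handle n 176 [0.45796126 0.03919723] 0.17543104500870396
minor axis ang -98.5241538292691 [0.01601702 0.04614914]
jar 269 centroid pix 467.97397769516726 265.8289962825279 z 0.10410853201328216
[ 0.44461594 -0.35250925  0.105     ] [ 0.44472522 -0.35273896  0.10412489]
(467.86083984375, 265.9948425292969) 9.356673240661621 [ 0.44424969 -0.3522537   0.105     ]
tongue 102 centroid pix 294.54901960784315 321.3235294117647 z 0.004432944489468445
314 [0.3372 0.0273 0.006 ] 6
316 [0.3326 0.0273 0.006 ] 6
318 [0.328  0.0283 0.006 ] 7
320 [0.3234 0.0271 0.006 ] 6
322 [0.3188 0.027  0.006 ] 6
324 [0.3142 0.0257 0.006 ] 7
326 [0.3096 0.0256 0.006 ] 7
328 [0.305  0.0267 0.006 ] 6
shaker 188 centroid pix 301.42021276595744 291.531914893617 z 0.10408992357793209
[0.38343824 0.00877265 0.108     ] -157.67991511433647 0.0790911313954122
tin 505 centroid pix 310.8534653465347 231.0 z 0.0883763676466871
[ 0.5189452  -0.00909738  0.092     ] -37.54099199078178 0.07862305627459105
seat [0.46736736 0.1132605  0.028     ] 81.77341122793234 0.07522465380313044
jar [359.05061471 320.04906307]
handletop [300.70592844 200.96004156]
seat [298.29349785 244.96689507]
axis [302.81721271 261.78464523]
jar side cap [ 0.4421026  -0.35702233  0.10537746] 363.7667731629393 323.5718849840256 313
handle side 301.255230125523 209.0753138075314 [0.45496634 0.03075368 0.1602631 ]
```

```bash
cat >> h.py <<'E'
def go(target, ang=None):
    """report shift in current tool axes (mm) and turn about tool y to reach TCP target, jaw axis at world angle ang(deg)"""
    s=robot.read_state(); Rm=R.from_rotvec(s["tcp_rot"]).as_matrix(); x=Rm[:,0]; yaw=np.degrees(np.arctan2(x[1],x[0]))
    d=Rm.T@(np.array(target)-s["position"])*1000
    print("t",round(s["t"],2),"pos",s["position"].round(4),"yaw",yaw.round(2),"j",s["joints"].round(2),"w",round(s["width"],3),"F",s["contact_force"].round(1),"tilt y",Rm[:,1].round(3))
    print("shift",d.round(1))
    if ang is not None:
        for a in(ang,ang+180):
            dy=(a-yaw+180)%360-180; print("yaw to",a,"dyaw",dy,"turn about tool y",np.radians(dy)*np.sign(Rm[2,1]))
E
python3 - <<'E'
from h import *
go((.444,-.353,.24),-55)
print(R.from_rotvec(robot.read_state()["tcp_rot"]).as_matrix().round(3))
# jar check with side
print(proj("side",(.4445,-.3525,.105)),proj("side",(.442,-.357,.105)))
u=np.load("pics/top0_c.npy")
for nm,lo,hi,x,y in(("large",.135,.155,.36,-.42),("green",.09,.11,.345,-.31)):
    m=(u[...,2]>lo)&(u[...,2]<hi)&(np.hypot(u[...,0]-x,u[...,1]-y)<.06);P=u[m];print(nm,P.mean(0),P.min(0),P.max(0))
E
```

```text
t 0.1 pos [0.1154 0.5118 0.2307] yaw 77.29 j [ 1.35  0.24 -0.01  1.32 -0.    1.57] w 0.999 F [-0.1 -0.2  0.3] tilt y [-0.    -0.001 -1.   ]
shift [-771.4   -8.3 -510.8]
yaw to -55 dyaw -132.29415308329297 turn about tool y 2.3089685524408705
yaw to 125 dyaw 47.70584691670703 turn about tool y -0.8326241011489227
[[ 0.22  -0.    -0.976]
 [ 0.976 -0.001  0.22 ]
 [-0.001 -1.    -0.   ]]
[363.99265855 321.88568762] [363.69241197 323.72359523]
large [ 0.37192608 -0.41380623  0.14273446] [ 0.34500504 -0.44219256  0.13500428] [ 0.39935852 -0.3871962   0.14985808]
green [ 0.34838001 -0.31210249  0.10303893] [ 0.32943062 -0.33351358  0.09027521] [ 0.36805364 -0.2935348   0.10926692]
```

```bash
python3 -m crank '[[[-16,0,-10],0.05],[[-48,0,-32],0.14],[[-80,0,-53],0.24],[[-112,0,-74],0.34],[[-144,0,-95],0.43],[[-176,0,-116],0.53],[[-210,0,-138],0.63],[[-244,0,-162],0.73]]' 85 60; python3 -c "
from h import *
go((.444,-.353,.24),-55)"
```

```text
t: 0.77
position: [0.2195, 0.2367, 0.2311]
tcp_rot: [-1.517, -0.482, 0.482]
contact_force: [2.1, 0.6, 0.4]
width: 0.993
t 0.77 pos [0.2195 0.2367 0.2311] yaw 35.25 j [ 0.82 -0.11 -0.4   1.29 -0.    1.78] w 0.993 F [2.1 0.6 0.4] tilt y [ 0. -0. -1.]
shift [-157.1   -8.8 -611.1]
yaw to -55 dyaw -90.25320260923512 turn about tool y 1.57521554600069
yaw to 125 dyaw 89.74679739076487 turn about tool y -1.5663771075891029
```

```bash
python3 -m crank '[[[-9,0,-36],0.09],[[-18,0,-72],0.18],[[-28,-1,-108],0.28],[[-37,-2,-144],0.37],[[-46,-3,-180],0.46],[[-55,-4,-216],0.56],[[-65,-5,-252],0.66],[[-74,-6,-288],0.75]]'; python3 -c "
from h import *
go((.444,-.353,.24),-55)"
```

```text
t: 1.43
position: [0.3265, -0.0411, 0.2374]
tcp_rot: [-1.568, 0.107, -0.107]
contact_force: [0.3, 0.4, 1.3]
width: 1.0
t 1.43 pos [ 0.3265 -0.0411  0.2374] yaw -7.82 j [-0.13 -0.1  -0.37  1.3  -0.    1.58] w 1.0 F [0.3 0.4 1.3] tilt y [ 0. -0. -1.]
shift [ 158.8   -2.5 -293. ]
yaw to -55 dyaw -47.17986084450192 turn about tool y 0.8234439123693109
yaw to 125 dyaw 132.82013915549805 turn about tool y -2.3181487412204818
```

```bash
python3 -m crank '[[[18,0,-34],0.1],[[37,0,-68],0.21],[[56,0,-103],0.31],[[75,0,-138],0.42],[[94,-1,-174],0.52],[[114,-1,-210],0.63],[[134,-2,-246],0.74],[[150,-2,-277],0.823]]'; python3 - <<'E'
from h import *
go((.444,-.353,.24),-55)
for n in("side","top"):
    p,d=eyes.grab_frame(n); cv2.imwrite(f"pics/{n}1.png",p[:,:,::-1])
E
```

```text
t: 2.1
position: [0.4397, -0.336, 0.2388]
tcp_rot: [-1.438, 0.749, -0.749]
contact_force: [0.6, 0.5, -0.1]
width: 0.993
t 2.1 pos [ 0.4397 -0.336   0.2388] yaw -55.04 j [-0.65  0.29  0.07  1.36 -0.    1.88] w 0.993 F [ 0.6  0.5 -0.1] tilt y [-0. -0. -1.]
shift [16.4 -1.2 -6.2]
yaw to -55 dyaw 0.0363081945582735 turn about tool y -0.0006336975404965607
yaw to 125 dyaw -179.96369180544173 turn about tool y 3.1409589560492965
```

View pics/side1.png

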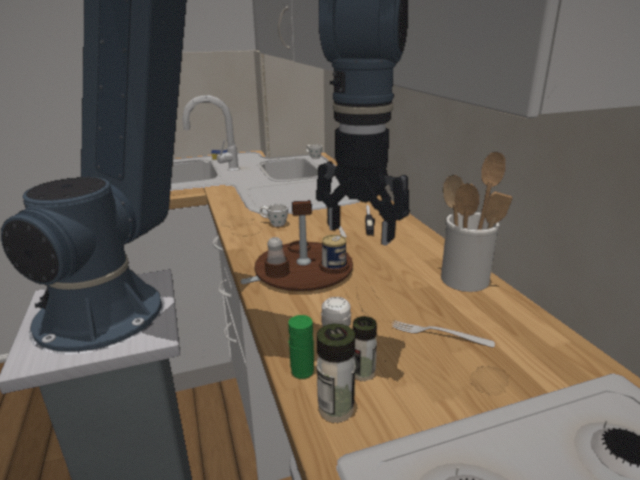

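View pics/top1.png

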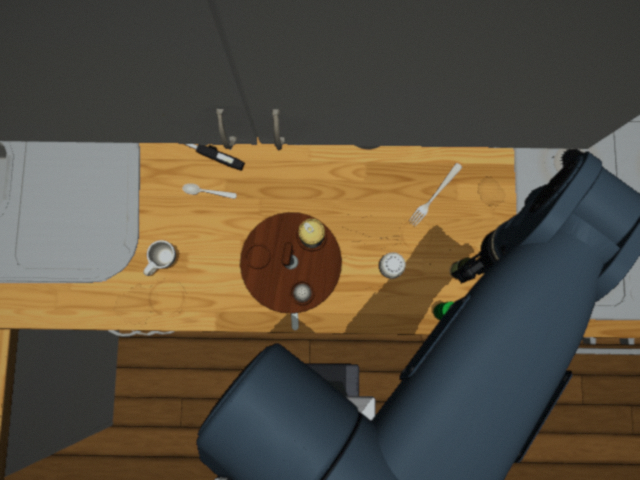

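The gripper is clear, hovering near the jar, and nothing in the scene has been disturbed. Next I centre over the jar and descend.

```bash
python3 -m crank '[[[8,0,-3],0],[[16.4,0,-6.2],0],[[16.4,15,-6.2],0],[[16.4,40,-6.2],0],[[16.4,65,-6.2],0],[[16.4,90,-6.2],0],[[16.4,105,-6.2],0],[[16.4,110,-6.2],0]]'; python3 - <<'E'
from h import *
go((.444,-.353,.048),-55)
for n in("side",):
    p,d=eyes.grab_frame(n); cv2.imwrite(f"pics/{n}2.png",cv2.resize(p[150:430,250:450,::-1],None,fx=2,fy=2))
E
```

```text
t: 2.87
position: [0.4425, -0.3488, 0.1273]
tcp_rot: [-1.44, 0.745, -0.74]
contact_force: [-0.4, 0.4, 0.0]
width: 0.997
t 2.87 pos [ 0.4425 -0.3488  0.1273] yaw -54.56 j [-0.67  0.36 -0.11  1.1  -0.    1.86] w 0.997 F [-0.4  0.4  0. ] tilt y [-0.003  0.002 -1.   ]
shift [ 4.6 79.2 -1.1]
yaw to -55 dyaw -0.4382799068082477 turn about tool y 0.007649427419137834
yaw to 125 dyaw 179.56172009319175 turn about tool y -3.1339432261706555
```

View pics/side2.png

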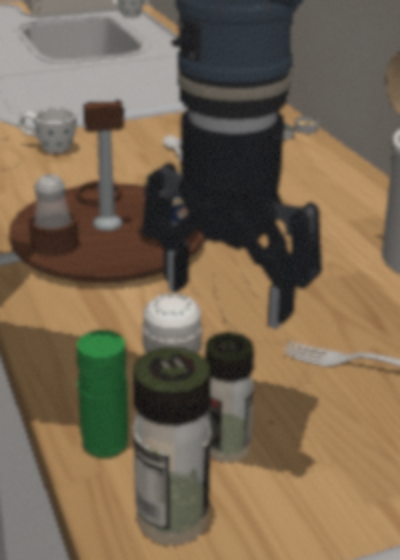

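```bash
python3 -m crank '[[[2,0,-1],0],[[4,10,-1],0],[[4,20,-1],0],[[4,20,-1],0]]'; python3 - <<'E'
from h import *
go((.444,-.353,.048),-55)
E
```

```text
t: 3.25
position: [0.4447, -0.3538, 0.1079]
tcp_rot: [-1.439, 0.745, -0.743]
contact_force: [-0.0, -0.0, 0.4]
width: 0.995
t 3.25 pos [ 0.4447 -0.3538  0.1079] yaw -54.66 j [-0.67  0.38 -0.14  1.06 -0.    1.85] w 0.995 F [-0.  -0.   0.4] tilt y [-0.001  0.001 -1.   ]
shift [-1.  59.9 -0.1]
yaw to -55 dyaw -0.3400005213281929 turn about tool y 0.00593412855567417
yaw to 125 dyaw 179.6599994786718 turn about tool y -3.135658525034119
```

```bash
python3 -m crank '[[[-1,8,0],0.006],[[-1,20,0],0.006],[[-1,34,0],0.006],[[-1,48,0],0.006],[[-1,57,0],0.006],[[-1,60,0],0.006],[[-1,60,0],0.006],[[-1,60,0],0.006]]'; python3 - <<'E'
from h import *
go((.444,-.353,.048),-55)
p,d=eyes.grab_frame("side"); cv2.imwrite(f"pics/side3.png",cv2.resize(p[150:430,250:450,::-1],None,fx=2,fy=2))
E
```

```text
t: 3.92
position: [0.4447, -0.3534, 0.0497]
tcp_rot: [-1.438, 0.748, -0.749]
contact_force: [0.2, -0.7, 0.0]
width: 0.997
t 3.92 pos [ 0.4447 -0.3534  0.0497] yaw -55.01 j [-0.67  0.43 -0.22  0.92 -0.    1.86] w 0.997 F [ 0.2 -0.7  0. ] tilt y [ 0. -0. -1.]
shift [-0.8  1.7 -0.3]
yaw to -55 dyaw 0.010265973507046056 turn about tool y -0.00017917503862046295
yaw to 125 dyaw -179.98973402649295 turn about tool y 3.141413478551173
```

View pics/side3.png

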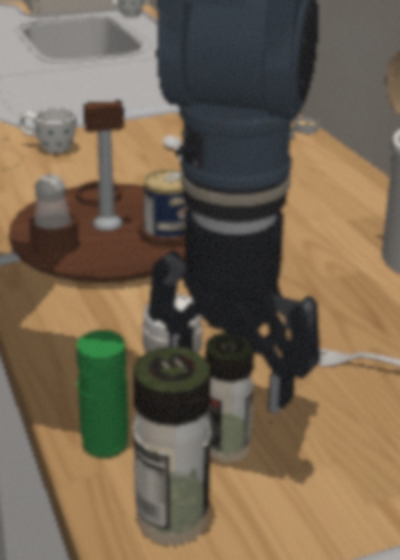

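The fingers straddle the small jar and are clear of the green and large jars. Now I close.

```bash
python3 -m crank '[[[0,0,0],0],[[0,0,0],0],[[0,0,0],0],[[0,0,0],0]]' 50 30 | tail -1; python3 -m crank '[[[0,0,0],0],[[0,0,0],0],[[0,0,0],0],[[0,0,0],0],[[0,0,0],0],[[0,0,0],0]]' 30 45; python3 -m crank '[[[0,-3,0],0],[[0,-10,0],0],[[0,-22,0],0],[[0,-36,0],0],[[0,-52,0],0],[[0,-68,0],0],[[0,-82,0],0],[[0,-90,0],0]]';python3 - <<'E'
from h import *
go((.4684,.1162,.17),-8)
p,d=eyes.grab_frame("side"); cv2.imwrite(f"pics/side4.png",cv2.resize(p[150:430,250:450,::-1],None,fx=2,fy=2))
E
```

```text
width: 0.584
t: 4.8
position: [0.4447, -0.3534, 0.0497]
tcp_rot: [-1.438, 0.748, -0.749]
contact_force: [0.1, -0.4, 5.5]
width: 0.466
t: 5.47
position: [0.4449, -0.3536, 0.1412]
tcp_rot: [-1.438, 0.747, -0.75]
contact_force: [0.0, -0.3, -2.2]
width: 0.466
t 5.47 pos [ 0.4449 -0.3536  0.1412] yaw -55.0 j [-0.67  0.35 -0.08  1.13 -0.    1.86] w 0.466 F [ 0.  -0.3 -2.2] tilt y [ 0.001 -0.001 -1.   ]
shift [-371.3  -29.2  288.7]
yaw to -8 dyaw 47.00342077580984 turn about tool y -0.8203644522381892
yaw to 172 dyaw -132.99657922419016 turn about tool y 2.321228201351604
```

View pics/side4.png

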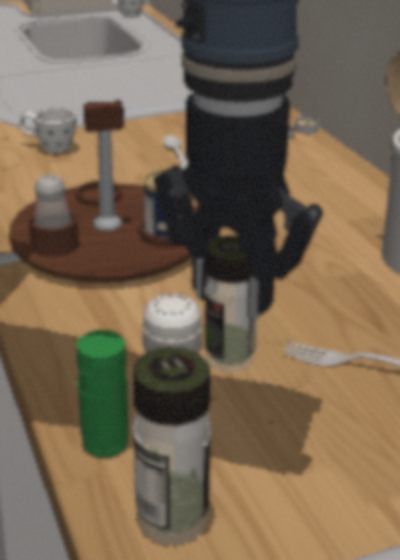

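Jar lifted, upright and held: the opening is about 40 mm and the weight reads about 2 N. I'll carry it high over the post (grip top 0.177 m).

```bash
python3 -m crank '[[[0,-10,0],0],[[0,-28,0],0],[[-6,-48,5],-0.02],[[-18,-70,14],-0.05],[[-34,-92,26],-0.1],[[-54,-110,42],-0.15],[[-74,-124,58],-0.2],[[-94,-130,73],-0.25]]'; python3 - <<'E'
from h import *
go((.4684,.1162,.27),-8)
E
```

```text
t: 6.18
position: [0.4507, -0.2336, 0.271]
tcp_rot: [-1.499, 0.553, -0.555]
contact_force: [1.0, 0.3, -1.5]
width: 0.468
t 6.18 pos [ 0.4507 -0.2336  0.271 ] yaw -40.57 j [-0.48  0.2   0.03  1.41 -0.    1.8 ] w 0.468 F [ 1.   0.3 -1.5] tilt y [ 0.001 -0.001 -1.   ]
shift [-214.     0.8  277.2]
yaw to -8 dyaw 32.56748137214703 turn about tool y -0.5684097790258863
yaw to 172 dyaw -147.43251862785297 turn about tool y 2.5731828745639067
```

```bash
python3 -m crank '[[[-15,0,20],-0.04],[[-31,0,41],-0.08],[[-48,0,62],-0.13],[[-65,0,84],-0.18],[[-82,0,106],-0.23],[[-99,0,128],-0.28],[[-116,0,150],-0.32],[[-133,0,172],-0.37]]'; python3 - <<'E'
from h import *
go((.4684,.1162,.27),-8)
E
```

```text
t: 6.85
position: [0.4612, -0.0159, 0.2691]
tcp_rot: [-1.555, 0.266, -0.265]
contact_force: [0.6, -0.4, -0.6]
width: 0.466
t 6.85 pos [ 0.4612 -0.0159  0.2691] yaw -19.38 j [-0.03  0.12 -0.07  1.39 -0.    1.87] w 0.466 F [ 0.6 -0.4 -0.6] tilt y [-0.001 -0.    -1.   ]
shift [-37.   -0.9 127.1]
yaw to -8 dyaw 11.376854066833971 turn about tool y -0.19856356198515981
yaw to 172 dyaw -168.62314593316603 turn about tool y 2.9430290916046333
```

```bash
python3 -m crank '[[[-6,0,21],-0.04],[[-12,0,42],-0.08],[[-18,0,62],-0.11],[[-24,0,82],-0.14],[[-30,0,100],-0.17],[[-34,0,115],-0.19],[[-37,0,125],-0.199],[[-37,0,127],-0.199]]'; python3 - <<'E'
from h import *
go((.4684,.1162,.0697),-8)
for n in("side","top"):
    p,d=eyes.grab_frame(n); cv2.imwrite(f"pics/{n}5.png",p[:,:,::-1]);np.save(f"pics/{n}5.npy",p);np.save(f"pics/{n}5_c.npy",cloud(n,d))
E
```

```text
t: 7.52
position: [0.4689, 0.1161, 0.2689]
tcp_rot: [-1.568, 0.11, -0.109]
contact_force: [0.8, -0.9, -1.4]
width: 0.467
t 7.52 pos [0.4689 0.1161 0.2689] yaw -7.98 j [ 0.24  0.16 -0.02  1.39  0.    1.95] w 0.467 F [ 0.8 -0.9 -1.4] tilt y [-0.001 -0.    -1.   ]
shift [-3.000e-01  1.992e+02  1.000e-01]
yaw to -8 dyaw -0.0215131664028263 turn about tool y 0.0003754755862587437
yaw to 172 dyaw 179.97848683359717 turn about tool y -3.1412171780035343
```

View pics/side5.png

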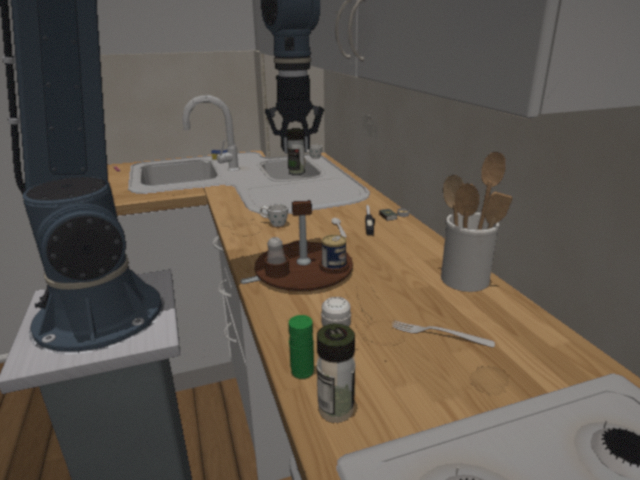

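View pics/top5.png

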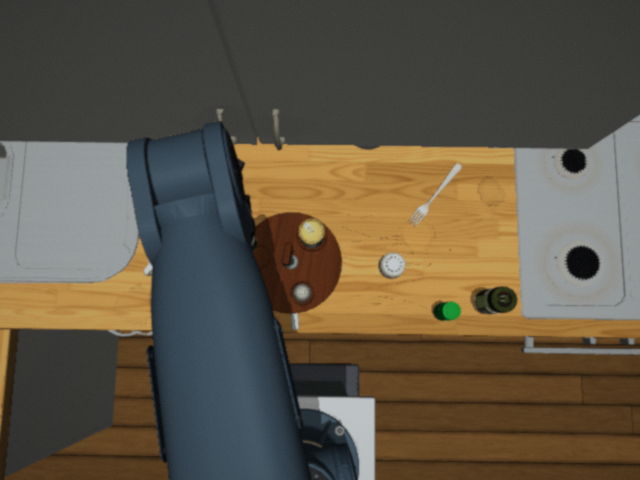

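```bash
python3 - <<'E'
from h import *
print(proj("side",(.4684,.1162,.028)),proj("side",(.4684,.1136,.028)),proj("top",(.4684,.1162,.028)))
c=np.load("pics/top0_c.npy").astype(float);z=c[...,2]
m=(z>.0255)&(z<.037)&(np.hypot(c[...,0]-.468,c[...,1]-.115)<.042);P=c[m]
print(m.sum(),P.mean(0))
A=np.c_[2*P[:,:2],np.ones(len(P))];s=np.linalg.lstsq(A,(P[:,:2]**2).sum(1),rcond=None)[0];print(s[:2],np.sqrt(s[2]+s[:2]@s[:2]))
p=np.load("pics/top0.npy");g=cv2.cvtColor(p,cv2.COLOR_RGB2GRAY)
G=cv2.resize(g[225:290,225:290],None,fx=8,fy=8,interpolation=cv2.INTER_CUBIC)
G=cv2.createCLAHE(4,(2,2)).apply(G);cv2.imwrite("pics/ring.png",G)
print(cv2.HoughCircles(G,cv2.HOUGH_GRADIENT,1,200,param1=60,param2=15,minRadius=80,maxRadius=110))
# jar in side5
q=np.load("pics/side5.npy");cc=np.load("pics/side5_c.npy")
mm=(abs(cc[...,0]-.468)<.04)&(abs(cc[...,1]-.11)<.05)&(cc[...,2]>.21)&(cc[...,2]<.29)
v,u=np.mgrid[:480,:640]
for r in range(145,182,4):
    k=mm&(v==r)
    if k.any(): print(r,u[k].min(),u[k].max(),np.median(cc[k],0).round(3))
for h in(.22,.26,.3): print(proj("side",(.4689,.1161,h)))
E
```

```text
[298.38412625 245.14270112] [298.66964233 245.55391729] [257.05025337 256.34131788]
137 [0.46896202 0.1171394  0.02913399]
[0.46903703 0.11702314] 0.027868115189665553
None
145 280 309 [0.491 0.105 0.288]
149 281 308 [0.462 0.1   0.282]
153 284 303 [0.461 0.099 0.273]
157 287 303 [0.463 0.097 0.265]
161 287 304 [0.463 0.098 0.255]
165 287 304 [0.463 0.098 0.245]
169 288 304 [0.462 0.096 0.235]
173 288 303 [0.463 0.096 0.226]
[295.80999564 172.97064116]
[295.18081492 156.59082733]
[294.53189114 139.69703155]
```

View pics/ring.png

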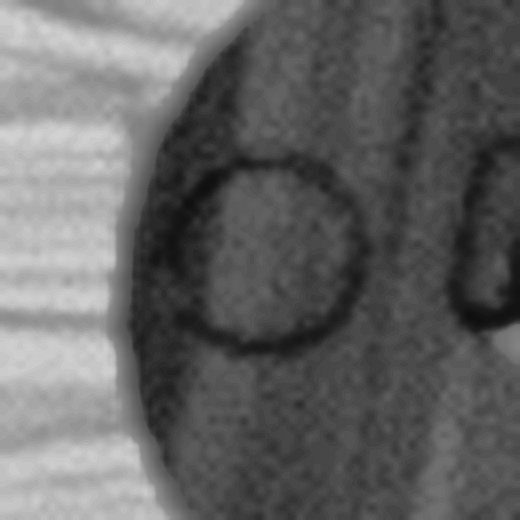

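The ring depth fit gives a centre of (0.469, 0.117) and radius 28 mm, which agrees with the seat predicted from the axis and angle. The jar hangs where expected. Descending now.

```bash
python3 -m crank '[[[0,8,0],0],[[0,24,0],0],[[0,46,0],0],[[0,70,0],0],[[0,94,0],0],[[0,116,0],0],[[0,134,0],0],[[0,145,0],0]]';python3 -m crank '[[[0,3,0],0],[[0,6,0],0],[[0,6,0],0],[[0,6,0],0]]'; python3 - <<'E'
from h import *
go((.4688,.1165,.0697),-8)
for n in("side","top"):
    p,d=eyes.grab_frame(n); cv2.imwrite(f"pics/{n}6.png",cv2.resize(p[130:300,220:380,::-1],None,fx=3.5,fy=3.5) if n=="side" else p[:,:,::-1])
E
```

```text
t: 8.28
position: [0.4678, 0.1134, 0.1219]
tcp_rot: [-1.569, 0.114, -0.11]
contact_force: [-0.7, -0.4, -0.6]
width: 0.468
t: 8.62
position: [0.4696, 0.1146, 0.1189]
tcp_rot: [-1.568, 0.11, -0.112]
contact_force: [-0.3, 0.8, -0.7]
width: 0.47
t 8.62 pos [0.4696 0.1146 0.1189] yaw -8.11 j [ 0.24  0.23 -0.32  1.02 -0.    1.95] w 0.47 F [-0.3  0.8 -0.7] tilt y [ 0.001  0.    -1.   ]
shift [-1.1 49.2  1.8]
yaw to -8 dyaw 0.11274655121420096 turn about tool y -0.0019677985389562175
yaw to 172 dyaw -179.88725344878583 turn about tool y 3.1396248550508377
```

View pics/side6.png

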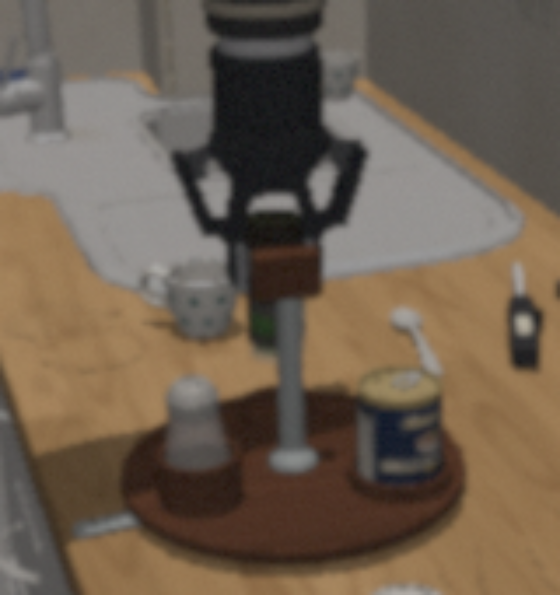

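```bash
python3 -m crank '[[[0,4,0],0],[[0,8,0],0],[[0,12,0],0],[[0,16,0],0],[[0,20,0],0],[[0,24,0],0],[[0,26,0],0],[[0,26,0],0]]'; python3 - <<'E'
from h import *
go((.4688,.1165,.0697),-8)
E
```

```text
t: 9.38
position: [0.4688, 0.1147, 0.0917]
tcp_rot: [-1.568, 0.112, -0.11]
contact_force: [-1.3, -0.2, -1.1]
width: 0.466
t 9.38 pos [0.4688 0.1147 0.0917] yaw -8.08 j [ 0.24  0.26 -0.36  0.95 -0.    1.95] w 0.466 F [-1.3 -0.2 -1.1] tilt y [-0.001 -0.    -1.   ]
shift [-0.2 22.   1.8]
yaw to -8 dyaw 0.07905740234795644 turn about tool y -0.0013798119690457357
yaw to 172 dyaw -179.92094259765202 turn about tool y 3.140212841620747
```

```bash
python3 -m crank '[[[0,0,1],0],[[0,1,1.5],0],[[0,3,1.5],0],[[0,6,1.5],0],[[0,9,1.5],0],[[0,12,1.5],0],[[0,15,1.5],0],[[0,17,1.5],0]]'; python3 -m crank '[[[0,0.5,0],0],[[0,1,0],0],[[0,1.5,0],0],[[0,2,0],0],[[0,2.5,0],0]]'; python3 - <<'E'
from h import *
go((.4688,.1165,.0697),-8)
E
```

```text
t: 10.05
position: [0.4692, 0.1162, 0.0748]
tcp_rot: [-1.568, 0.111, -0.11]
contact_force: [-0.6, 0.6, -1.4]
width: 0.467
t: 10.47
position: [0.4694, 0.1163, 0.0729]
tcp_rot: [-1.568, 0.111, -0.111]
contact_force: [-0.6, -0.1, -0.4]
width: 0.464
t 10.47 pos [0.4694 0.1163 0.0729] yaw -8.08 j [ 0.24  0.28 -0.39  0.9  -0.    1.95] w 0.464 F [-0.6 -0.1 -0.4] tilt y [ 0. -0. -1.]
shift [-0.7  3.2  0.1]
yaw to -8 dyaw 0.07841395817902708 turn about tool y -0.0013685817497451596
yaw to 172 dyaw -179.921586041821 turn about tool y 3.1402240718400485
```

```bash
python3 -m crank '[[[0,0.5,0],0],[[0,1,0],0],[[0,1.5,0],0],[[0,1.5,0],0]]'; python3 -m crank '[[[0,0.5,0],0],[[0,1,0],0],[[0,1,0],0]]'; python3 - <<'E'
from h import *
go((.4688,.1165,.0697),-8)
E
```

```text
t: 10.8
position: [0.4693, 0.1162, 0.0712]
tcp_rot: [-1.568, 0.111, -0.111]
contact_force: [-0.2, 0.1, -0.6]
width: 0.467
t: 11.05
position: [0.4693, 0.1163, 0.0702]
tcp_rot: [-1.568, 0.111, -0.111]
contact_force: [-0.3, 0.1, -1.3]
width: 0.466
t 11.05 pos [0.4693 0.1163 0.0702] yaw -8.08 j [ 0.24  0.28 -0.4   0.89 -0.    1.95] w 0.466 F [-0.3  0.1 -1.3] tilt y [-0. -0. -1.]
shift [-0.5  0.5  0.2]
yaw to -8 dyaw 0.07755957918681133 turn about tool y -0.001353670023271124
yaw to 172 dyaw -179.9224404208132 turn about tool y 3.140238983566522
```

```bash
python3 -m crank '[[[0,0.4,0],0],[[0,0.8,0],0],[[0,0.8,0],0]]'; python3 -m crank '[[[0,0.4,0],0],[[0,0.8,0],0],[[0,0.8,0],0]]'
```

```text
t: 11.3
position: [0.4695, 0.1163, 0.0697]
tcp_rot: [-1.568, 0.111, -0.111]
contact_force: [-0.3, 0.3, 1.1]
width: 0.466
t: 11.55
position: [0.47, 0.1163, 0.0696]
tcp_rot: [-1.568, 0.11, -0.112]
contact_force: [-2.2, -1.2, 10.4]
width: 0.469
```

Contact: Fz rose to +10 N right at the expected height. I back off slightly and open the gripper gently.

```bash
python3 -m crank '[[[0,-0.6,0],0],[[0,-0.6,0],0]]' | grep force; python3 -m crank '[[[0,-0.6,0],0],[[0,-0.6,0],0],[[0,-0.6,0],0]]' 44 20; python3 -m crank '[[[0,0,0],0],[[0,0,0],0],[[0,0,0],0],[[0,0,0],0],[[0,0,0],0]]' 62; python3 - <<'E'
from h import *
go((.4688,.1165,.0697),-8)
p,d=eyes.grab_frame("side"); cv2.imwrite(f"pics/side7.png",cv2.resize(p[130:300,220:380,::-1],None,fx=3.5,fy=3.5))
E
```

```text
contact_force: [-0.8, 0.3, 6.0]
t: 11.97
position: [0.4693, 0.1163, 0.0698]
tcp_rot: [-1.568, 0.111, -0.111]
contact_force: [0.7, 0.4, -0.2]
width: 0.52
t: 12.38
position: [0.4694, 0.1163, 0.0699]
tcp_rot: [-1.568, 0.111, -0.111]
contact_force: [-0.6, 0.2, -0.5]
width: 0.722
t 12.38 pos [0.4694 0.1163 0.0699] yaw -8.08 j [ 0.24  0.28 -0.4   0.89 -0.    1.95] w 0.722 F [-0.6  0.2 -0.5] tilt y [-0. -0. -1.]
shift [-0.6  0.2  0.1]
yaw to -8 dyaw 0.07675414393420965 turn about tool y -0.0013396125262015923
yaw to 172 dyaw -179.92324585606582 turn about tool y 3.140253041063592
```

View pics/side7.png

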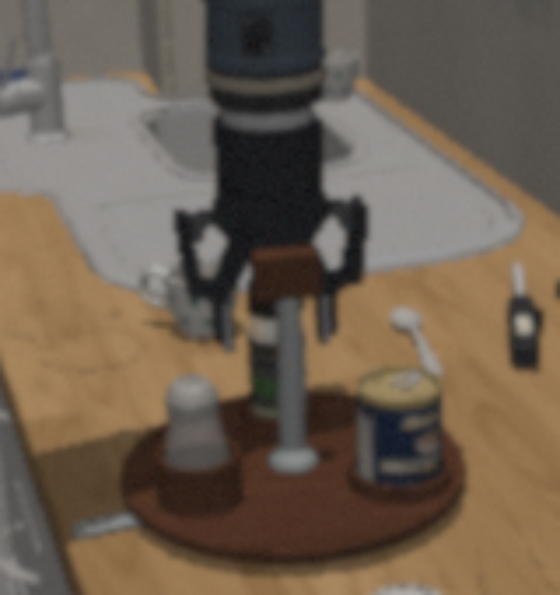

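The jar stands upright in the seat and the fingers are clear. I raise the gripper and swing aside for a clean look.

```bash
python3 -m crank '[[[0,-3,0],0],[[0,-10,0],0],[[0,-24,0],0],[[0,-46,0],0],[[0,-75,0],0],[[0,-110,0],0],[[0,-145,0],0],[[0,-180,0],0]]'; python3 -c "
from h import *
go((.35,-.2,.27),82)"
```

```text
t: 13.1
position: [0.4689, 0.1162, 0.2523]
tcp_rot: [-1.568, 0.11, -0.111]
contact_force: [1.0, 0.9, 0.1]
width: 0.725
t 13.1 pos [0.4689 0.1162 0.2523] yaw -8.08 j [ 0.24  0.16 -0.06  1.35 -0.    1.95] w 0.725 F [1.  0.9 0.1] tilt y [ 0.  0. -1.]
shift [ -73.3  -17.7 -329.7]
yaw to 82 dyaw 90.08064257340578 turn about tool y -1.5722038052181087
yaw to 262 dyaw -89.91935742659422 turn about tool y 1.5693888483716845
```

```bash
python3 -m crank '[[[-7,-8,-30],-0.08],[[-14,-18,-64],-0.18],[[-22,-18,-98],-0.28],[[-29,-18,-132],-0.38],[[-36,-18,-166],-0.48],[[-44,-18,-200],-0.58],[[-52,-18,-234],-0.68],[[-60,-18,-268],-0.78]]'; python3 - <<'E'
from h import *
go((.457,.039,.25),82)
for n in("side","top"):
    p,d=eyes.grab_frame(n); cv2.imwrite(f"pics/{n}8.png",p[:,:,::-1]);np.save(f"pics/{n}8.npy",p);np.save(f"pics/{n}8_c.npy",cloud(n,d))
E
```

```text
t: 13.77
position: [0.3718, -0.1408, 0.2688]
tcp_rot: [-1.513, -0.502, 0.501]
contact_force: [1.2, -0.0, -0.0]
width: 0.727
t 13.77 pos [ 0.3718 -0.1408  0.2688] yaw 36.69 j [-0.36  0.01 -0.19  1.37 -0.    0.57] w 0.727 F [ 1.2 -0.  -0. ] tilt y [ 0.001 -0.001 -1.   ]
shift [175.7  18.8  93.3]
yaw to 82 dyaw 45.30756183640375 turn about tool y -0.7907661300961739
yaw to 262 dyaw -134.69243816359625 turn about tool y 2.350826523493619
```

View pics/top8.png

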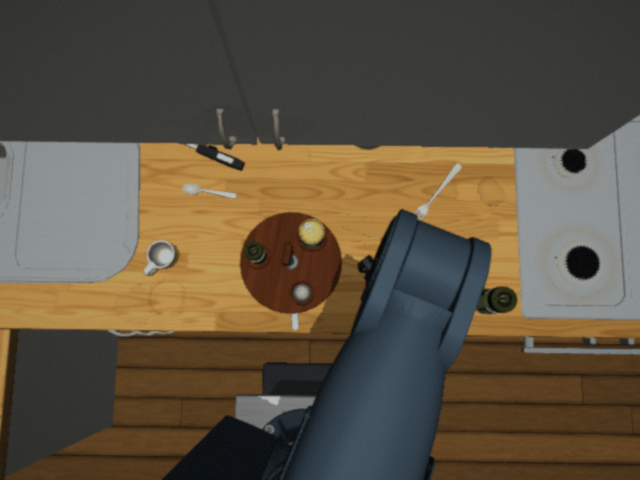

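View pics/side8.png

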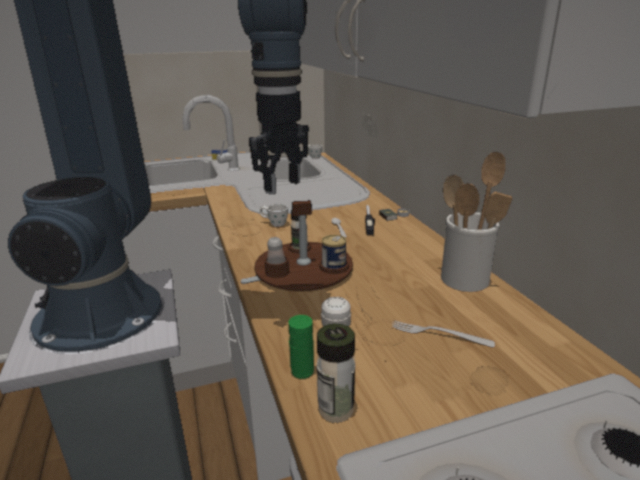

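The top view shows the jar cap at about (256,253), in the ring seat at the left of the plate. The shaker, tin, timer and cup have not moved. Next I measure the jar, handle, shaker and tin precisely.

```bash
cat > meas.py <<'E'
from h import *
def meas(f,C=(.4572,.039)):
    c=np.load(f"pics/top{f}_c.npy").astype(float);z=c[...,2]
    r=np.hypot(c[...,0]-C[0],c[...,1]-C[1])
    h=(z>.165)&(z<.19)&(r<.04); P=c[h]
    if len(P)>20:
        w,V=np.linalg.eigh(np.cov(P[:,:2].T));print("handle",len(P),P.mean(0).round(4),"minor",round(np.degrees(np.arctan2(V[1,0],V[0,0]))%180,1))
    v,u=np.mgrid[:480,:640]
    m=((z>.078)&(z<.14)&(r<.12)&(r>.04)).astype(np.uint8)
    n,l=cv2.connectedComponents(m)
    for i in range(1,n):
        k=l==i
        if k.sum()<60: continue
        P=c[k]; hi=np.percentile(P[:,2],90); T=P[P[:,2]>hi-.012]; q=(T[:,:2].min(0)+T[:,:2].max(0))/2; q=T[:,:2].mean(0)
        print("obj",k.sum(),"z",hi.round(4),q.round(4),"ang",round(np.degrees(np.arctan2(*(q-C)[::-1]))%360,1),"r",round(np.hypot(*(q-C)),4))
E
python3 -c "
from meas import *
meas(0);meas(8)"
```

```text
handle 176 [0.458  0.0392 0.1754] minor 81.5
obj 507 z 0.0916 [ 0.5196 -0.0091] ang 322.4 r 0.0788
obj 196 z 0.1084 [0.3839 0.009 ] ang 202.3 r 0.0792
handle 177 [0.458  0.0392 0.175 ] minor 81.2
obj 508 z 0.0916 [ 0.5193 -0.0094] ang 322.1 r 0.0788
obj 338 z 0.1269 [0.4705 0.1149] ang 80.0 r 0.0771
obj 197 z 0.1091 [0.3836 0.0097] ang 201.7 r 0.0792
```

```bash
python3 -m crank '[[[20,0,10],-0.09],[[44,0,22],-0.19],[[68,2,35],-0.29],[[92,6,48],-0.39],[[116,10,61],-0.5],[[140,14,74],-0.61],[[162,18,86],-0.71],[[175,19,93],-0.787]]' 48 40; python3 -m crank '[[[0,0,0],0],[[0,0,0],0],[[0,0,0],0]]' | head -2;  python3 - <<'E'
from h import *
go((.4577,.039,.142),81.7)
p,d=eyes.grab_frame("side"); cv2.imwrite(f"pics/side9.png",cv2.resize(p[130:300,220:380,::-1],None,fx=3.5,fy=3.5))
E
```

```text
t: 14.53
position: [0.4591, 0.0419, 0.2489]
tcp_rot: [-1.273, -1.104, 1.103]
contact_force: [0.6, -0.6, -0.4]
width: 0.561
t: 14.78
position: [0.4581, 0.0391, 0.2493]
t 14.78 pos [0.4581 0.0391 0.2493] yaw 81.37 j [ 0.09  0.12 -0.12  1.33 -0.    0.24] w 0.56 F [0.1 0.4 0.6] tilt y [-0. -0. -1.]
shift [ -0.2 107.3   0.4]
yaw to 81.7 dyaw 0.33096228240600567 turn about tool y -0.005776381527900099
yaw to 261.7 dyaw -179.66903771759405 turn about tool y 3.135816272061894
```

View pics/side9.png

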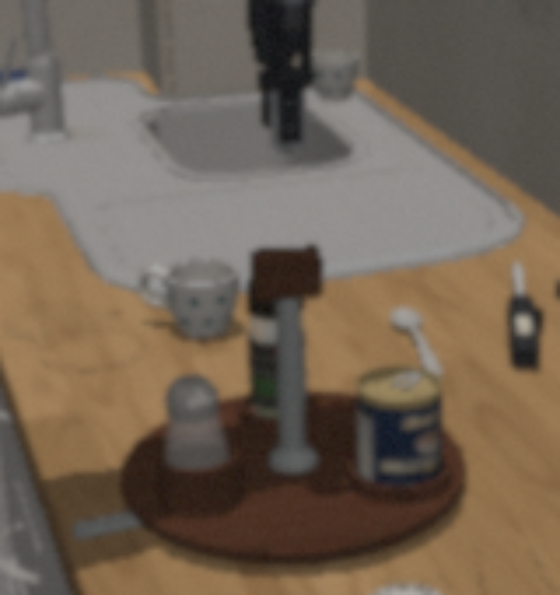

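The gripper is centred above the handle. I descend and close gently.

```bash
python3 -m crank '[[[0,8,0],-0.005],[[0,22,0],-0.005],[[0,38,0],-0.005],[[0,56,0],-0.005],[[0,74,0],-0.005],[[0,90,0],-0.005],[[0,101,0],-0.005],[[0,106,0],-0.005]]'; python3 -m crank '[[[0,0,0],0],[[0,0,0],0],[[0,0,0],0],[[0,0,0],0]]' 24 30; python3 - <<'E'
from h import *
go((.4577,.039,.142),81.7)
p,d=eyes.grab_frame("side"); cv2.imwrite(f"pics/side10.png",cv2.resize(p[130:300,220:380,::-1],None,fx=3.5,fy=3.5))
E
```

```text
t: 15.5
position: [0.4572, 0.0384, 0.1412]
tcp_rot: [-1.273, -1.1, 1.103]
contact_force: [-0.2, 0.2, 0.2]
width: 0.56
t: 15.83
position: [0.459, 0.0392, 0.1437]
tcp_rot: [-1.275, -1.104, 1.102]
contact_force: [0.7, -0.6, 0.3]
width: 0.275
t 15.83 pos [0.459  0.0392 0.1437] yaw 81.76 j [ 0.09  0.18 -0.33  1.07 -0.    0.23] w 0.275 F [ 0.7 -0.6  0.3] tilt y [ 0.001  0.    -1.   ]
shift [-0.4  1.7  1.3]
yaw to 81.7 dyaw -0.057682510360905326 turn about tool y 0.0010067497266135405
yaw to 261.7 dyaw 179.9423174896391 turn about tool y -3.1405859038631796
```

View pics/side10.png

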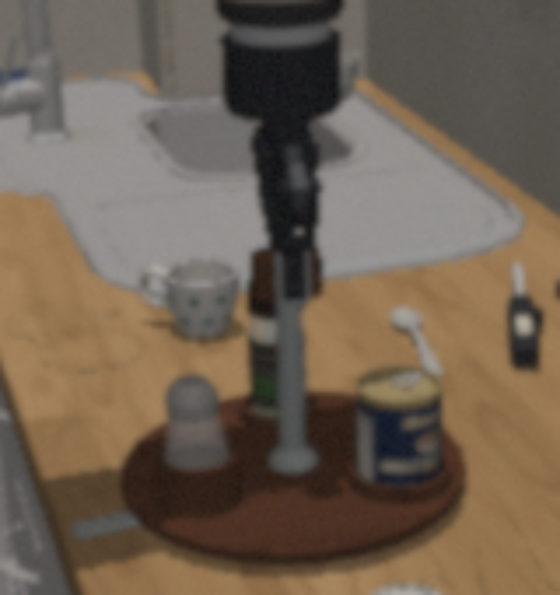

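```bash
python3 -m crank '[[[0,0,1],0],[[0,0,1],0],[[0,0,1],0],[[0,0,1],0],[[0,0,1],0]]' 8 30; python3 -m crank '[[[0,0,0],0],[[0,0,0],0],[[0,0,0],0]]' 8 60; python3 -c "
from h import *
go((.4577,.039,.142),81.7)"
```

```text
t: 16.3
position: [0.4583, 0.0389, 0.1436]
tcp_rot: [-1.276, -1.103, 1.102]
contact_force: [1.2, -5.0, 2.8]
width: 0.182
t: 16.55
position: [0.4583, 0.0389, 0.1436]
tcp_rot: [-1.276, -1.103, 1.102]
contact_force: [1.5, -5.2, 5.3]
width: 0.18
t 16.55 pos [0.4583 0.0389 0.1436] yaw 81.76 j [ 0.09  0.18 -0.33  1.06 -0.    0.23] w 0.18 F [ 1.5 -5.2  5.3] tilt y [ 0.002 -0.001 -1.   ]
shift [0.  1.6 0.6]
yaw to 81.7 dyaw -0.055924815503146874 turn about tool y 0.0009760721641002822
yaw to 261.7 dyaw 179.94407518449685 turn about tool y -3.140616581425693
```

Gripped (opening about 15.4 mm). Next is a smooth ramped turn, with a negative tool turn being anticlockwise.

```bash
python3 -m crank '[[[0,0,0],-0.004],[[0,0,0],-0.012],[[0,0,0],-0.024],[[0,0,0],-0.04],[[0,0,0],-0.06],[[0,0,0],-0.084],[[0,0,0],-0.11],[[0,0,0],-0.138]]'; python3 -m crank '[[[0,0,0],-0.028],[[0,0,0],-0.056],[[0,0,0],-0.084],[[0,0,0],-0.112],[[0,0,0],-0.14],[[0,0,0],-0.168],[[0,0,0],-0.196],[[0,0,0],-0.224]]';python3 -c "
from h import *
go((.4577,.039,.142),81.7+103.5)"
```

```text
t: 17.22
position: [0.4583, 0.039, 0.1436]
tcp_rot: [-1.213, -1.207, 1.206]
contact_force: [1.7, -5.0, 4.9]
width: 0.181
t: 17.88
position: [0.4583, 0.0393, 0.1436]
tcp_rot: [-1.099, -1.371, 1.369]
contact_force: [2.4, -3.7, 4.8]
width: 0.175
t 17.88 pos [0.4583 0.0393 0.1436] yaw 102.6 j [ 0.09  0.18 -0.33  1.06 -0.   -0.13] w 0.175 F [ 2.4 -3.7  4.8] tilt y [ 0.002 -0.    -1.   ]
shift [-0.2  1.6  0.7]
yaw to 185.2 dyaw 82.59768364995034 turn about tool y -1.441601534212321
yaw to 365.2 dyaw -97.40231635004966 turn about tool y 1.6999911193774722
```

```bash
for i in 1 2 ; do python3 -m crank '[[[0,0,0],-0.028],[[0,0,0],-0.056],[[0,0,0],-0.084],[[0,0,0],-0.112],[[0,0,0],-0.14],[[0,0,0],-0.168],[[0,0,0],-0.196],[[0,0,0],-0.224]]'; done; python3 - <<'E'
from h import *
go((.4577,.039,.142),81.7+103.5)
p,d=eyes.grab_frame("side"); cv2.imwrite(f"pics/side11.png",cv2.resize(p[130:300,220:380,::-1],None,fx=3.5,fy=3.5))
E
```

```text
t: 18.55
position: [0.4582, 0.0395, 0.1436]
tcp_rot: [-0.967, -1.53, 1.528]
contact_force: [1.1, -0.6, 6.0]
width: 0.177
t: 19.22
position: [0.4581, 0.0398, 0.1436]
tcp_rot: [-0.816, -1.684, 1.681]
contact_force: [0.2, 0.0, 5.8]
width: 0.176
t 19.22 pos [0.4581 0.0398 0.1436] yaw 128.29 j [ 0.09  0.18 -0.33  1.07  0.   -0.58] w 0.176 F [0.2 0.  5.8] tilt y [ 0.002  0.001 -1.   ]
shift [-0.4  1.6  0.8]
yaw to 185.2 dyaw 56.90896652713374 turn about tool y -0.9932488398057268
yaw to 365.2 dyaw -123.09103347286623 turn about tool y 2.148343813784066
```

View pics/side11.png

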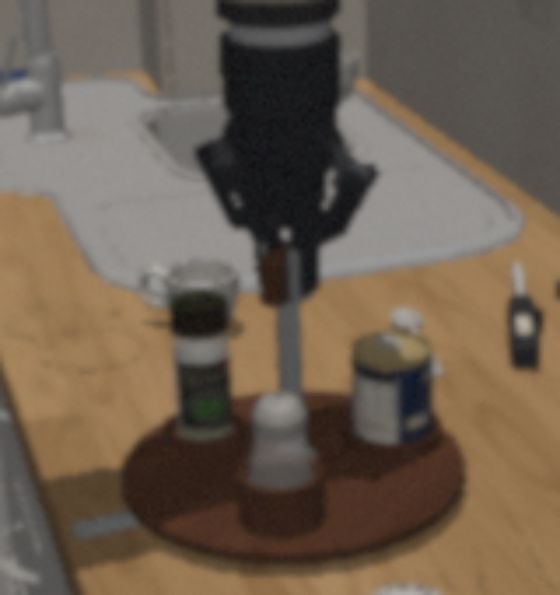

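The turntable follows, with all three items upright. Continuing, then ramping down.

```bash
for i in 1 2 3; do python3 -m crank '[[[0,0,0],-0.028],[[0,0,0],-0.056],[[0,0,0],-0.084],[[0,0,0],-0.112],[[0,0,0],-0.14],[[0,0,0],-0.168],[[0,0,0],-0.196],[[0,0,0],-0.224]]' | grep force; done; python3 -m crank '[[[0,0,0],-0.028],[[0,0,0],-0.056],[[0,0,0],-0.084],[[0,0,0],-0.112],[[0,0,0],-0.138],[[0,0,0],-0.162],[[0,0,0],-0.184],[[0,0,0],-0.204]]'; python3 -m crank '[[[0,0,0],-0.018],[[0,0,0],-0.034],[[0,0,0],-0.048],[[0,0,0],-0.06],[[0,0,0],-0.069],[[0,0,0],-0.075],[[0,0,0],-0.078],[[0,0,0],-0.078]]'; python3 - <<'E'
from h import *
go((.4577,.039,.142),81.7+103.5)
for n in("side","top"):
    p,d=eyes.grab_frame(n); cv2.imwrite(f"pics/{n}12.png",p[:,:,::-1]);np.save(f"pics/{n}12.npy",p);np.save(f"pics/{n}12_c.npy",cloud(n,d))
from meas import meas; meas(12)
E
```

```text
contact_force: [-0.9, 1.0, 7.5]
contact_force: [-1.1, 1.7, 7.6]
contact_force: [-2.6, 2.2, 8.4]
t: 21.93
position: [0.4572, 0.0402, 0.1436]
tcp_rot: [-0.029, -2.21, 2.206]
contact_force: [-4.1, 2.8, 9.4]
width: 0.18
t: 22.6
position: [0.4571, 0.0402, 0.1436]
tcp_rot: [-0.056, 2.197, -2.194]
contact_force: [-3.1, 2.0, 9.7]
width: 0.177
t 22.6 pos [0.4571 0.0402 0.1436] yaw -177.09 j [ 0.09  0.18 -0.33  1.07  0.   -1.54] w 0.177 F [-3.1  2.   9.7] tilt y [-0.     0.002 -1.   ]
shift [-0.5  1.6  1.2]
yaw to 185.2 dyaw 2.2885718228491214 turn about tool y -0.03994311347708556
yaw to 365.2 dyaw -177.71142817715088 turn about tool y 3.1016495401127075
obj 208 z 0.1093 [ 0.5021 -0.0279] ang 303.9 r 0.0805
```

View pics/side12.png

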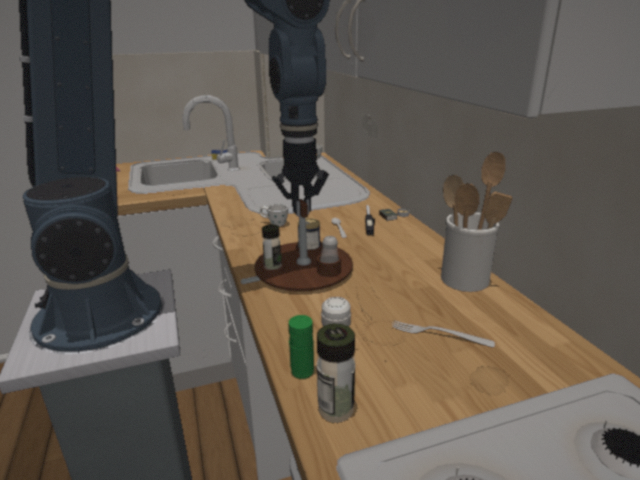

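View pics/top12.png

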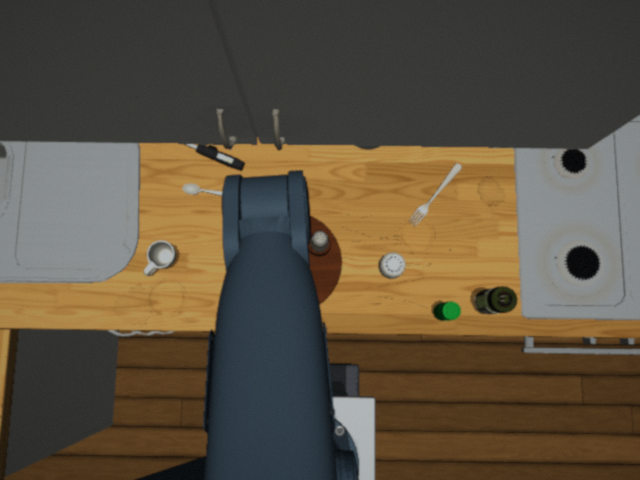

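```bash
cat > sj.py <<'E'
from h import *
def sj(f):
    c=np.load(f"pics/side{f}_c.npy").astype(float);z=c[...,2];A=np.array([.4575,.039])
    v,u=np.mgrid[:480,:640]
    m=(z>.123)&(z<.130)&(u<288)&(u>255)&(v>215)&(v<245)
    uv=(u[m].mean(),v[m].mean());q=ray("side",uv,.125)[:2];print("jar cap top",m.sum(),uv,q,"ang",np.degrees(np.arctan2(*(q-A)[::-1]))%360,np.hypot(*(q-A)))
    # silhouette columns of jar at rows, rays -> column centre
    p=np.load(f"pics/side{f}.npy")
    near=(np.hypot(c[...,0]-.38,c[...,1]-.03)<.045)&(z>.035)&(z<.118)&(u<290)
    for r in range(236,268,6):
        k=near&(v==r)
        if k.any():
            mid=(u[k].min()+u[k].max())/2; print(r,u[k].min(),u[k].max(),c[k][:,2].mean().round(3),c[k].mean(0).round(3))
    for a in(180,182,184,185,186): print(a,[proj("side",(A[0]+.078*np.cos(np.radians(a)),A[1]+.078*np.sin(np.radians(a)),h)).round(1).tolist() for h in(.125,.08,.03)])
E
python3 -c "
from sj import *
sj(12)
# tongue in side0
p=np.load('pics/side0.npy').astype(int);c=np.load('pics/side0_c.npy').astype(float);v,u=np.mgrid[:480,:640]
m=(p.min(-1)>95)&(np.ptp(p,axis=-1)<40)&(u>236)&(u<264)&(v>270)&(v<288);uv=(u[m].mean(),v[m].mean());q=ray('side',uv,.006);print(m.sum(),uv,q,'tongue ang',np.degrees(np.arctan2(q[1]-.039,q[0]-.4575))%360)
im=cv2.imread('pics/side12.png');cv2.imwrite('pics/z12.png',cv2.resize(im[190:300,230:370],None,fx=5,fy=5,interpolation=cv2.INTER_CUBIC))
"
```

```text
jar cap top 110 (np.float64(269.4), np.float64(227.6909090909091)) [0.37869321 0.03234214] ang 184.82906860469353 0.07908752511268281
236 262 278 0.11 [0.376 0.02  0.11 ]
242 262 279 0.095 [0.377 0.021 0.095]
248 262 279 0.08 [0.375 0.02  0.08 ]
254 263 280 0.064 [0.377 0.021 0.064]
260 263 280 0.049 [0.376 0.02  0.049]
266 270 275 0.035 [0.377 0.015 0.035]
180 [[269.1, 226.6], [270.3, 244.3], [271.5, 263.3]]
182 [[269.4, 227.0], [270.6, 244.8], [271.8, 263.8]]
184 [[269.7, 227.4], [270.9, 245.2], [272.2, 264.3]]
185 [[269.9, 227.6], [271.1, 245.5], [272.3, 264.6]]
186 [[270.1, 227.9], [271.3, 245.7], [272.5, 264.8]]
74 (np.float64(248.8783783783784), np.float64(279.1081081081081)) [0.32072829 0.02541468 0.006     ] tongue ang 185.67249343988834
```

View pics/z12.png

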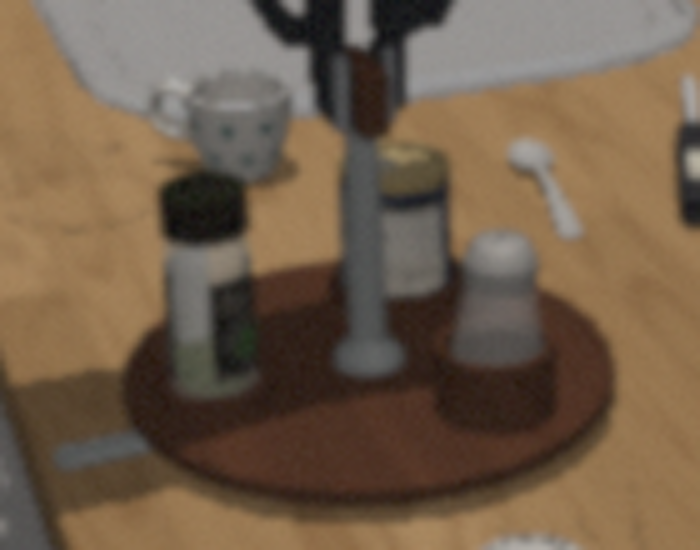

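Side and top evidence puts the seat at about 183°, the jar at about 181–182° and the tongue at about 185°. I add a small slow correction of about 2.6°.

```bash
python3 -m crank '[[[0,0,0],-0.004],[[0,0,0],-0.01],[[0,0,0],-0.018],[[0,0,0],-0.026],[[0,0,0],-0.034],[[0,0,0],-0.04],[[0,0,0],-0.044],[[0,0,0],-0.045]]';  python3 -m crank '[[[0,0,0],0],[[0,0,0],0],[[0,0,0],0],[[0,0,0],0],[[0,0,0],0],[[0,0,0],0]]' - 60; python3 - <<'E'
from h import *
go((.4577,.039,.142),185.6)
for n in("side","top"):
    p,d=eyes.grab_frame(n); cv2.imwrite(f"pics/{n}13.png",p[:,:,::-1]);np.save(f"pics/{n}13.npy",p);np.save(f"pics/{n}13_c.npy",cloud(n,d))
from meas import meas; meas(13)
from sj import *
sj(13)
im=cv2.imread('pics/side13.png');cv2.imwrite('pics/z13.png',cv2.resize(im[190:300,230:370],None,fx=5,fy=5,interpolation=cv2.INTER_CUBIC))
# compare bystanders
for n in("side","top"):
    a=np.load(f"pics/{n}0.npy").astype(int);b=np.load(f"pics/{n}13.npy").astype(int)
    for nm,(x0,x1,y0,y1) in ({"timer":(375,410,248,284),"fork":(405,465,160,230),"cup":(142,180,236,278),"others":(430,455,295,325),"big":(472,520,282,316)} if n=="top" else {"timer":(322,352,296,324),"fork":(390,496,318,348)}).items():
        print(n,nm,abs(a-b)[y0:y1,x0:x1].mean().round(2))
E
```

```text
t: 23.37
position: [0.4571, 0.0402, 0.1436]
tcp_rot: [-0.104, 2.174, -2.171]
contact_force: [-4.5, 1.3, 9.4]
width: 0.177
t: 23.87
position: [0.457, 0.0402, 0.1436]
tcp_rot: [-0.104, 2.174, -2.171]
contact_force: [-3.5, 1.5, 9.4]
width: 0.18
t 23.87 pos [0.457  0.0402 0.1436] yaw -174.52 j [ 0.09  0.18 -0.33  1.07  0.   -1.58] w 0.18 F [-3.5  1.5  9.4] tilt y [-0.     0.002 -1.   ]
shift [-0.5  1.6  1.2]
yaw to 185.6 dyaw 0.12131761002501662 turn about tool y -0.0021173917355870203
yaw to 365.6 dyaw -179.87868238997498 turn about tool y 3.1394752618542063
obj 205 z 0.1092 [ 0.5048 -0.0258] ang 306.3 r 0.0804
jar cap top 102 (np.float64(269.8627450980392), np.float64(228.15686274509804)) [0.37907207 0.02937323] ang 186.99786457866279 0.07901655073163867
236 262 279 0.111 [0.377 0.016 0.111]
242 262 279 0.096 [0.376 0.018 0.096]
248 263 280 0.081 [0.377 0.016 0.081]
254 263 280 0.066 [0.376 0.017 0.066]
260 264 280 0.051 [0.376 0.016 0.051]
266 268 276 0.036 [0.375 0.014 0.036]
180 [[269.1, 226.6], [270.3, 244.3], [271.5, 263.3]]
182 [[269.4, 227.0], [270.6, 244.8], [271.8, 263.8]]
184 [[269.7, 227.4], [270.9, 245.2], [272.2, 264.3]]
185 [[269.9, 227.6], [271.1, 245.5], [272.3, 264.6]]
186 [[270.1, 227.9], [271.3, 245.7], [272.5, 264.8]]
side timer 3.25
side fork 2.81
top timer 5.34
top fork 4.97
top cup 5.04
top others 3.68
top big 3.33
```

View pics/z13.png

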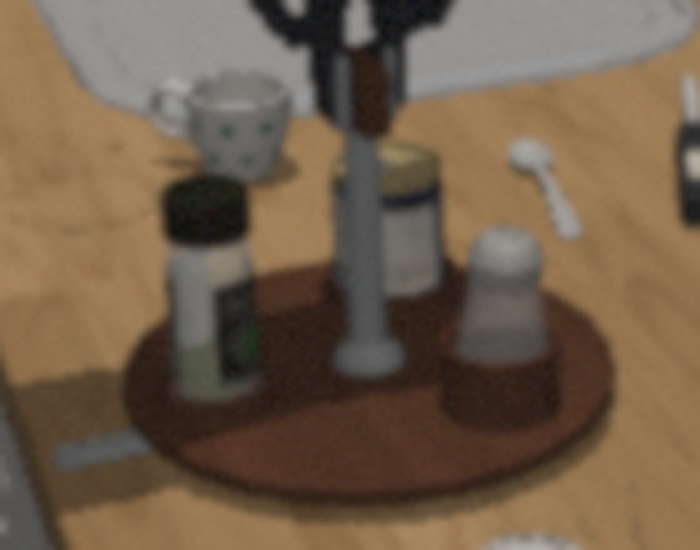

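```bash
python3 -c "
from rig import robot
s=robot.read_state();print(s['t'],abs(s['qvel']).max());print(robot.hand_in())"
```

```text
23.9667 0.0015719407669970258
the job is handed in; nothing more can be done
None
```

I handed in the job at about 24 s. The small dark-capped jar stands in the empty ring seat and has been turned to the front. The arm is still gripping the wooden grip at 60 N.

**Placing:** I lowered the jar until contact registered at about 10 N, at the expected height. I then backed off slightly, opened the fingers, and saw it standing upright before turning.

**Turning:** I gripped the handle and turned it about 104° anticlockwise, ramping up and down. The last 2.6° was a slow correction.

**Last checks:**
- **Alignment:** The tongue measures about 184.9° in the top view and 185.7° in the side view. The free seat comes out at about 185.6° from the tool's turn and 186.3° from the salt shaker's position.
- **Jar position:** My estimates for the jar itself disagree, at about 184° and 187°. The top view was blocked by the arm and the side view is weak in that direction. Both are within about 2° of the tongue, which is within the jar's play in the ring.
- **Other objects:** The shaker and tin are upright in their seats. The cup, timer and fork look the same as in the first pictures. Joint speeds were about zero at hand-in.

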